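# Load the photoreactor and hold its bayonet lamp home

### The job

Load the photoreactor: stand one vial in the pocket marked with one dot, then the other vial in the pocket marked with two dots, each right down and let go. Then put the LED lamp into the middle socket with its orange marks at the orange lines, push it down against the spring and turn it a quarter turn clockwise (seen from above) so that its marks are at the green lines. Finish while still gripping the lamp and pressing it down, flange flush on the collar, so that I can do up the locking screw; leave the timer, the beaker and the loose blue cap where they are.

Things in the scene. Friction and masses are not known exactly. Their poses are not given: they have to be found in the camera images.
- reactor: photoreactor: white deck 125 (x) x 215 (y) x 40 mm, fixed; origin at the centre of its underside, z up. A steel bayonet collar, 56 mm wide, stands 6 mm proud of its middle. Entry slots lie along this frame's +x and -x (orange lines), the turned-home place of the pins along +y and -y (green lines). One-dot pocket at y = +75 mm, two-dot pocket at y = -75 mm (black dots at their -x side)
- socket (a point): centre of the bayonet socket, at the top of the collar, 46 mm above the worktop. Bore 29 mm wide for the lamp's 26 mm barrel, slots 11 mm wide for its 6 mm pins. The pins get under the collar, so that the lamp can turn, only when its flange is less than 4 mm above the collar. It turns only clockwise from above, to a stop at about 95 degrees. Let go there, it stays caught but springs up 4 mm
- pocket_one (a point): mouth centre of the pocket with one dot, level with the deck's top, 40 mm above the worktop; round, 31.5 mm wide, 24 mm deep, slightly chamfered
- pocket_two (a point): mouth centre of the pocket with two dots, same size
- vial_a_mid (a point): centre (34 mm above its foot) of a sample vial, 27 mm diameter, 68 mm tall, black cap 24 mm wide on its top 8 mm, standing upright, 0.03 kg. The two vials are alike; either may go in either pocket. In a pocket its foot is 16 mm above the worktop and its top 44 mm stands out of the deck, so grip its upper part, about 18 mm above this point
- vial_b_mid (a point): the same point of the other sample vial
- lamp_mid (a point): centre (39 mm above its foot, on its axis, z up) of the LED lamp, 78 mm tall, 0.12 kg, standing upright. Black flange 52 mm wide from 20 to 25 mm above the foot, ribbed round heat sink 38 mm wide from 25 to 60 mm, white dome above. Grip the heat sink at any yaw, about 11 mm above this point. With the flange flush on the collar this point is 65 mm above the worktop, 19 mm above socket
- lamp_pins (a point): point on the lamp's axis at the height of its two pins, 6 mm above its foot; axes as the lamp's. Brass barrel 26 mm wide from the foot to the flange, foot chamfered; pins 6 mm thick reach out to 20 mm radius along this frame's +x and -x, under the flange's two orange marks. The pins are alike, so half a turn makes no difference
- plunger (a joint): spring plunger in the socket, m pressed down: 0 free, about 0.008 when the lamp is turned but not pressed, about 0.012 when its flange lies flush on the collar. The lamp's foot meets it when the flange is 12 mm above the collar; it pushes up with about 5 N there and 12 N when flush
- timer: white bench timer, 68 x 68 x 21 mm, to be left alone; origin under its centre
- beaker: small clear beaker, 55 mm wide, 71 mm tall, to be left alone; origin under its centre
- blue_cap_0: loose blue screw cap, 38 mm wide, 18 mm tall, on the worktop, to be left alone; origin under its centre
Things that resemble listed ones, but are neither listed nor needed, are in the scene too. Leave any pink or turquoise look-alike of the part that bears vial_b_mid alone.

How it is judged:
On the way, in this order (a step that is already met when the one before it is completed fails the run):
1. one vial stands in the one-dot pocket and is let go (((horizontal distance between vial_a_mid and pocket_one below 0.005 m and z of vial_a_mid in the frame of reactor below 0.054 m and angle between vial_a_mid's own z axis and vertical below 0.2 rad) or (horizontal distance between vial_b_mid and pocket_one below 0.005 m and z of vial_b_mid in the frame of reactor below 0.054 m and angle between vial_b_mid's own z axis and vertical below 0.2 rad)) and contact force between the fingers and vial_a below 0.2 N and contact force between the fingers and vial_b below 0.2 N), for 0.2 s.
2. the other vial stands in the two-dot pocket and is let go ((((horizontal distance between vial_a_mid and pocket_one below 0.005 m and z of vial_a_mid in the frame of reactor below 0.054 m and angle between vial_a_mid's own z axis and vertical below 0.2 rad) and (horizontal distance between vial_b_mid and pocket_two below 0.005 m and z of vial_b_mid in the frame of reactor below 0.054 m and angle between vial_b_mid's own z axis and vertical below 0.2 rad)) or ((horizontal distance between vial_b_mid and pocket_one below 0.005 m and z of vial_b_mid in the frame of reactor below 0.054 m and angle between vial_b_mid's own z axis and vertical below 0.2 rad) and (horizontal distance between vial_a_mid and pocket_two below 0.005 m and z of vial_a_mid in the frame of reactor below 0.054 m and angle between vial_a_mid's own z axis and vertical below 0.2 rad))) and contact force between the fingers and vial_a below 0.2 N and contact force between the fingers and vial_b below 0.2 N), for 0.2 s.
3. the lamp is pressed home and turned a quarter turn (horizontal distance between lamp_mid and socket below 0.004 m and z of lamp_mid in the frame of reactor below 0.0675 m and angle between lamp_mid's own z axis and vertical below 0.12 rad and angle between the x axis of lamp_mid and the y axis of reactor, either way round below 0.3 rad and value of joint plunger above 0.0095 m and contact force between the fingers and lamp above 2 N), for 0.2 s.
At the end, for the whole second after the job is handed in: Both vials stand in the pockets (5 mm, foot within 4 mm of the floor, 0.2 rad), untouched; the lamp is on the socket axis (4 mm), upright, flange within 2.5 mm of the collar, pins within 0.3 rad of the green lines, plunger pressed over 9.5 mm, still gripped (over 2 N) (all of step 2 and all of step 3); the arm keeps its last pose, push and grip.
It fails at once if the timer is pushed aside or knocked over (distance of timer from where it was at the start of the episode above 0.03 m or angle between timer's own z axis and vertical above 0.4 rad).
It fails at once if the beaker is pushed aside or knocked over (distance of beaker from where it was at the start of the episode above 0.03 m or angle between beaker's own z axis and vertical above 0.4 rad).
It fails at once if the blue cap is pushed aside or knocked over (distance of blue_cap_0 from where it was at the start of the episode above 0.03 m or angle between blue_cap_0's own z axis and vertical above 0.4 rad).
It also fails if it takes over 64 s, if anything falls off the work surface, if the arm or the gripper's body presses on something with over 40 N, if the wrist force passes 120 N, or if a joint passes its speed limit or range.

### The arm

A 6-joint arm with a two-finger parallel gripper is mounted at the origin on a cart in front of the work surface, level with it; the furniture and walls round the work are solid. World frame = base frame: x ahead of the robot, y to its left, z up, the work surface at z = 0. Lengths are in m, angles in rad, forces in N, time in s.
With the tool pointing down it reaches from about 0.35 to 0.775 m from the base axis. Payload 5.5 kg.
Tool frame: the origin (TCP) lies at the very end of the fingers, on their centre line; the grasp point (between the pads) lies env.pinch_z behind it (env.pinch_z is the distance from the TCP to the grasp point, in m); z points along the fingers, y is the line along which they close (so a half turn about z gives the same grasp; the last joint's range is limited). The gripper opens to 85 mm and grips with 20 to 120 N. Pads are 22 mm wide; open, the fingers measure 114 mm over their backs; the gripper's body (76 mm by 85 mm) begins 54 mm behind the grasp point. The pads swing forward as they close: fully open they stand 13 mm farther back than shut.
Start: joints at [1.07, 0.313, 0.046, 1.304, 0, 1.431], TCP at [0.203, 0.538, 0.231] pointing down, gripper open.
Joint ranges: [-2.76, 2.76], [-0.86, 1.69], [-1.03, 1.26], [-2.2, 2.34], [-1.47, 1.5], [-3.14, 3.14]. Speed limits (rad/s): [2.57, 2.57, 3.14, 3.14, 3.14, 3.14].

### API

Orientations are given as a unit quaternion [w, x, y, z].
In Python, from workcell import env, eyes gives the robot as it stands.
- The arm moves only by the shell command python3 -m jog 'ROWS' [FORCE]. ROWS is JSON, one flat list of numbers, 7 for each row, row after row: the shift along the world's x, y, z as a fraction of full scale, then the turn, a rotation vector about the world's x, y, z as a fraction of full scale, then the opening, from -1 (shut) to 1 (fully open), so that 0 is half open. A call has 1 to 12 rows; each row is the pose to reach, as a shift and turn from the pose commanded when the call began, turning the shorter way round; what a row does not reach only later rows make up. Full scale, the value 1, is 20 cm for a shift and pi rad for a turn. A row lasts 1/12 s, in which the tool goes at most 41.7 mm and 7.16 degrees, less where a joint would pass 70% of its speed; a pose out of reach is approached as far as the arm can. A call with a number of a shift or a turn outside -1 to 1 is refused whole. A call with a gripper value outside its range is refused whole. The fingers move at their own pace and stop on an object; FORCE is the grip in N (left out, the last holds). Time passes only in rows, so rows that repeat a pose let the fingers close. It gives the time, the measured TCP pose, the force, the opening and the grip force at its end, in the units of the state.
- env.get_state(): the state, without advancing time (a new reading comes with each control period).
- eyes.read_camera(name): name is "side" or "top" or "wrist"; returns (picture, depth): 400x640x3 uint8, red, green, blue; 400x640 float32, m along the optical axis (not along the pixel's ray), 0 where there is no reading.
- eyes.calibration(name): a dict with "fx", "fy", "cx", "cy" (pixels), "R" (3x3) and "t" (3): a world point X has camera coordinates R X + t; the wrist camera has in their place "tool_from_camera" (4x4, takes a point from camera to tool coordinates, whose origin is the TCP and whose axes are the flange's). Camera axes: x right, y down, z forward; pixel columns grow to the right and rows downward; lengths in m; the calibration is good to about 2 mm. The wrist camera is an equidistant fisheye: a pixel r from the principal point sees the ray r / f radians off the axis. A picture is of the moment at which its call begins: read the wrist's pose just before it. calibration takes no time and is no camera call.
- env.hand_in(): hands the job in; it is judged then, once.
The state is a dict: "clock": time; "joint_pos": joint angles; "qvel": joint speeds; "tau": joint torques, N m; "tcp_pos": TCP position; "orientation": TCP orientation; "wrist_force": force on the tool from outside, world axes, zero at the start; "ft_torque": the same for the moment, N m; "finger_gap": finger opening in m; "grip_force": force on a finger pad.
Only numpy, scipy, OpenCV 4.12 (cv2) and the standard library are available. Lean on these libraries where they do the work, as an engineer would, in place of code of your own. Each camera call takes 0.05 s, during which the arm holds its last target. There are 200 camera calls.

## Working session

There is one attempt and no reset: what is moved stays moved. The work goes in short steps, Python scripts to look and compute and a shell command to move; the robot and the scene stay as the last step left them, time stands still between calls to the robot, and variables do not carry over. Pictures are saved under pics/ and viewed, at most 12 in all, crops included, and the job is handed in when it is done.

```bash
mkdir -p pics
cat > h.py <<'E'
import numpy as np, cv2
from workcell import env, eyes
def cast(c,uv,z):
    uv=np.atleast_2d(uv).astype(float)
    d=np.c_[(uv[:,0]-c['cx'])/c['fx'],(uv[:,1]-c['cy'])/c['fy'],np.ones(len(uv))]
    R=np.array(c['R']);t=np.array(c['t']); o=-R.T@t; w=d@R
    return o+w*((z-o[2])/w[:,2])[:,None]
def proj(c,X):
    p=np.atleast_2d(X)@np.array(c['R']).T+np.array(c['t'])
    return np.c_[p[:,0]/p[:,2]*c['fx']+c['cx'],p[:,1]/p[:,2]*c['fy']+c['cy']]
def cloud(c,dep):
    v,u=np.mgrid[0:400,0:640]
    P=np.stack([(u-c['cx'])/c['fx']*dep,(v-c['cy'])/c['fy']*dep,dep],-1)
    return (P-np.array(c['t']))@np.array(c['R'])
E
python3 - <<'E'
from h import *
for n in ['top','side']:
    im,d=eyes.read_camera(n); cv2.imwrite(f'pics/{n}0.png',im[...,::-1]); np.savez(f'{n}0.npz',im=im,d=d)
    c=eyes.calibration(n); print(n,{k:np.round(v,3).tolist() for k,v in c.items()})
print(env.pinch_z,env.get_state()); print(eyes.calibration('wrist'))
E
```

```text
top {'fx': 509.514, 'fy': 509.514, 'cx': 322.222, 'cy': 195.89, 'R': [[0.023, -1.0, 0.019], [-0.998, -0.024, -0.055], [0.056, -0.018, -0.998]], 't': [-0.005, 0.554, 1.236]}
side {'fx': 410.436, 'fy': 410.436, 'cx': 319.666, 'cy': 196.115, 'R': [[-0.964, -0.264, 0.024], [-0.134, 0.405, -0.904], [0.229, -0.875, -0.426]], 't': [0.508, 0.101, 0.961]}
0.0187 {'clock': 0.1, 'joint_pos': array([ 1.07040202e+00,  3.13902351e-01,  4.50980927e-02,  1.30359341e+00,
       -1.48435246e-05,  1.43119369e+00]), 'qvel': array([ 1.14674216e-03,  9.57586104e-05,  3.20364114e-03, -4.68138427e-04,
        9.10988992e-04,  1.18041948e-03]), 'tau': array([ 1.96660709e-03, -4.81726956e+01,  2.99242437e+01,  1.27628751e-02,
       -1.07123205e-04, -4.82769408e-06]), 'tcp_pos': array([0.20278025, 0.53757588, 0.23051334]), 'orientation': array([-2.44818416e-04,  1.79418936e-01,  9.83772435e-01, -7.62361048e-04]), 'wrist_force': array([0.53520134, 0.95273468, 0.13223945]), 'ft_torque': array([0.02730779, 0.00829794, 0.02675325]), 'grip_force': 0.0, 'finger_gap': 0.08540408572310881}
{'fx': 309.70691628693146, 'fy': 309.70691628693146, 'cx': 318.10952692072095, 'cy': 204.70841528673932, 'tool_from_camera': array([[-1.09998877e-04, -9.47505520e-01, -3.19739390e-01,
         8.22506347e-02],
       [ 9.99999561e-01,  1.93216622e-04, -9.16598498e-04,
         9.48773313e-04],
       [ 9.30261101e-04, -3.19739351e-01,  9.47505083e-01,
        -1.41939680e-01],
       [ 0.00000000e+00,  0.00000000e+00,  0.00000000e+00,
         1.00000000e+00]])}
```

View pics/top0.png

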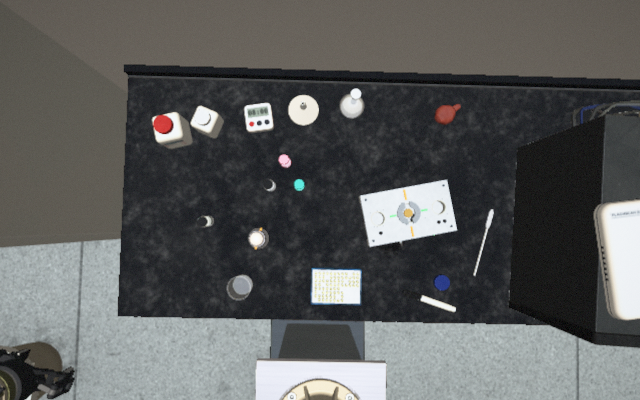

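View pics/side0.png

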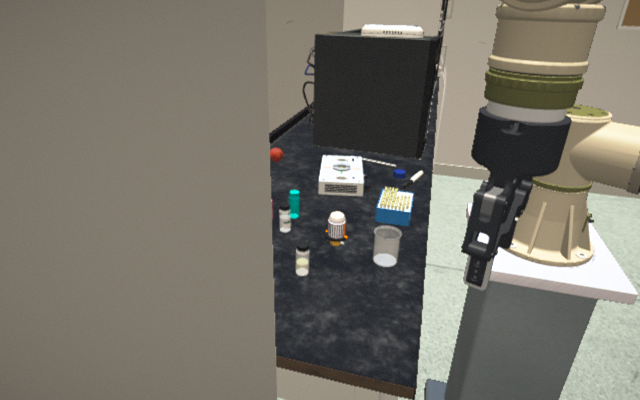

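The top view shows vials at about (206,221) and (270,185), with pink at (285,160) and turquoise at (299,185). The lamp is at (258,238), the reactor at (408,213) with its one-dot pocket on the left, the beaker at (240,287), the blue cap at (442,283) and the timer at (258,117). The side view confirms that the two clear vials, the lamp and the other objects stand upright.

Run:
```python
from h import *
z=np.load('top0.npz');im,d=z['im'],z['d'];c=eyes.calibration('top')
W=cloud(c,d)
a=cv2.resize(im[140:310,190:300],None,fx=4.5,fy=4.5,interpolation=cv2.INTER_CUBIC)
b=cv2.resize(im[170:300,350:470],None,fx=4.5,fy=4.5,interpolation=cv2.INTER_CUBIC)
b=cv2.copyMakeBorder(b,0,a.shape[0]-b.shape[0],0,0,cv2.BORDER_CONSTANT)
o=np.hstack([a,b]);s=min(1,800/o.shape[1],600/o.shape[0]);o=cv2.resize(o,None,fx=s,fy=s);cv2.imwrite('pics/crop1.png',o[...,::-1]);print(o.shape,s)
# blobs in height
zz=W[...,2]
m=((zz>0.012)&(zz<0.25)&(d>0)).astype(np.uint8); m[:75]=0;m[318:]=0;m[:,:125]=0;m[:,508:]=0
n,l,st,ce=cv2.connectedComponentsWithStats(m)
for i in range(1,n):
    if st[i,4]<8: continue
    q=W[l==i]; top=q[:,2].max(); t=q[q[:,2]>top-.008]
    print(i,st[i].tolist(),'zmax %.3f'%top,'topcentre',np.round((t.min(0)+t.max(0))/2,3)[:2],'mean',np.round(t.mean(0)[:2],3))
    if st[i,4]>2000:
        u=q[(q[:,2]>.03)&(q[:,2]<.043)];r=cv2.minAreaRect(u[:,:2].astype(np.float32)*1000);print(r)
```

```text
(591, 800, 3) 0.7729468599033816
4 [194, 75, 314, 10, 1641] zmax 0.043 topcentre [ 0.853 -0.155] mean [ 0.851 -0.235]
5 [340, 88, 25, 30, 536] zmax 0.141 topcentre [ 0.78 -0.06] mean [ 0.78 -0.06]
6 [290, 96, 27, 27, 479] zmax 0.076 topcentre [0.77 0.06] mean [0.769 0.06 ]
7 [244, 102, 30, 29, 688] zmax 0.028 topcentre [0.745 0.169] mean [0.742 0.171]
8 [191, 105, 32, 32, 680] zmax 0.109 topcentre [0.725 0.289] mean [0.725 0.289]
9 [435, 104, 26, 20, 347] zmax 0.050 topcentre [ 0.764 -0.286] mean [ 0.763 -0.288]
10 [152, 112, 40, 36, 1080] zmax 0.142 topcentre [0.7  0.37] mean [0.7   0.369]
12 [279, 154, 12, 13, 122] zmax 0.075 topcentre [0.637 0.102] mean [0.637 0.102]
13 [263, 179, 13, 12, 124] zmax 0.073 topcentre [0.577 0.138] mean [0.577 0.138]
14 [294, 179, 11, 12, 108] zmax 0.072 topcentre [0.579 0.065] mean [0.579 0.065]
15 [359, 179, 98, 67, 4654] zmax 0.053 topcentre [ 0.513 -0.211] mean [ 0.519 -0.204]
((511.9288635253906, -201.6768798828125), (137.77890014648438, 216.75709533691406), 11.93169116973877)
16 [197, 215, 17, 12, 158] zmax 0.074 topcentre [0.486 0.289] mean [0.486 0.289]
18 [248, 227, 22, 22, 361] zmax 0.083 topcentre [0.446 0.16 ] mean [0.448 0.16 ]
19 [311, 267, 51, 38, 1793] zmax 0.054 topcentre [ 0.338 -0.03 ] mean [ 0.34  -0.022]
20 [227, 274, 26, 26, 251] zmax 0.076 topcentre [0.334 0.198] mean [0.332 0.197]
21 [434, 274, 16, 16, 189] zmax 0.025 topcentre [ 0.352 -0.288] mean [ 0.35  -0.289]
22 [404, 290, 52, 22, 222] zmax 0.020 topcentre [ 0.305 -0.26 ] mean [ 0.306 -0.259]
```

View pics/crop1.png

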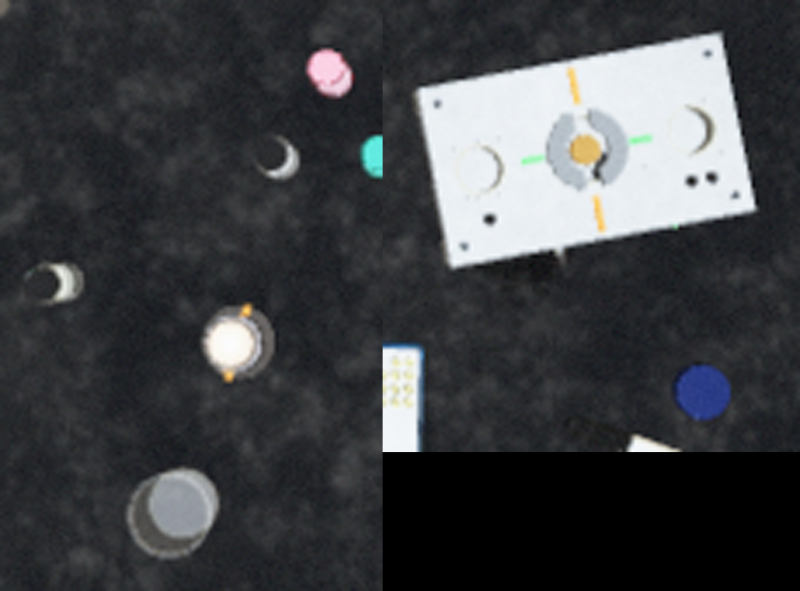

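The crop shows the deck with one dot at left, two dots at right, orange lines up and down, and green lines left and right. The lamp's marks are at crop (247,311) and (228,376).

Run:
```python
from h import *
z=np.load('top0.npz');im=z['im'];c=eyes.calibration('top')
hsv=cv2.cvtColor(im,cv2.COLOR_RGB2HSV)
def blobs(m,x0,y0,x1,y1,mn=3):
    k=np.zeros_like(m);k[y0:y1,x0:x1]=m[y0:y1,x0:x1]
    n,l,st,ce=cv2.connectedComponentsWithStats(k)
    return [(st[i,4],ce[i],l==i) for i in range(1,n) if st[i,4]>=mn]
ora=cv2.inRange(hsv,(8,110,120),(24,255,255)); gre=cv2.inRange(hsv,(55,70,120),(85,255,255))
print('reactor')
for n,m in (('ora',ora),('gre',gre)):
    for a,ce,_ in blobs(m,355,175,462,250): print(n,a,np.round(ce,1),np.round(cast(c,ce,.04)[0],4))
print('lamp')
for a,ce,_ in blobs(ora,240,220,280,260,2): print(a,np.round(ce,1),np.round(cast(c,ce,.025)[0],4))
w=cv2.inRange(hsv,(0,0,140),(180,60,255));w[:, :355]=0;w[:,462:]=0;w[:175]=0;w[252:]=0
cs=max(cv2.findContours(w,0,cv2.CHAIN_APPROX_NONE)[0],key=cv2.contourArea)[:,0]
P=cast(c,cs,.04)[:,:2].astype(np.float32)*1000
print(cv2.minAreaRect(P))
o=-np.array(c['R']).T@np.array(c['t']);print('cam',o)
```

```text
reactor
ora 10 [404.5 194. ] [ 0.5618 -0.1903  0.04  ]
ora 47 [407.8 212.8] [ 0.5166 -0.1989  0.04  ]
ora 11 [411.7 231.3] [ 0.4724 -0.2091  0.04  ]
gre 8 [423.8 209.6] [ 0.5252 -0.2375  0.04  ]
gre 7 [392.4 215.4] [ 0.5094 -0.1619  0.04  ]
lamp
8 [260.4 228.9] [0.4696 0.156  0.025 ]
8 [255.1 247.9] [0.4234 0.1673 0.025 ]
((515.7967529296875, -199.5836181640625), (129.79876708984375, 216.29757690429688), 11.904158592224121)
cam [0.48412968 0.03043663 1.26475112]
```

```bash
python3 -m jog '[1,-0.88,0,0,0,-0.218,0.2, 1,-0.88,0,0,0,-0.218,0.2, 1,-0.88,0,0,0,-0.218,0.2, 1,-0.88,0,0,0,-0.218,0.2, 1,-0.88,0,0,0,-0.218,0.2, 1,-0.88,0,0,0,-0.218,0.2, 1,-0.88,0,0,0,-0.218,0.2, 1,-0.88,0,0,0,-0.218,0.2]' 40
python3 -m jog '[0.415,-0.365,-0.35,0,0,0,0.2, 0.415,-0.365,-0.35,0,0,0,0.2, 0.415,-0.365,-0.35,0,0,0,0.2, 0.415,-0.365,-0.35,0,0,0,0.2, 0.415,-0.365,-0.35,0,0,0,0.2, 0.415,-0.365,-0.35,0,0,0,0.2]'
cat >> h.py <<'E'
from scipy.spatial.transform import Rotation as Ro
def wrist():
    s=env.get_state(); im,d=eyes.read_camera('wrist'); c=eyes.calibration('wrist')
    q=s['orientation']; R=Ro.from_quat([q[1],q[2],q[3],q[0]]).as_matrix()
    T=c['tool_from_camera']; T=np.array(T)
    return im,d,(R@T[:3,:3],R@T[:3,3]+s['tcp_pos'],c),s
def wcast(w,uv,z):
    R,o,c=w; uv=np.atleast_2d(uv).astype(float)-[c['cx'],c['cy']]
    r=np.linalg.norm(uv,axis=1)+1e-9; th=r/c['fx']
    D=np.c_[uv/r[:,None]*np.sin(th)[:,None],np.cos(th)]@R.T
    return o+D*((z-o[2])/D[:,2])[:,None]
def wproj(w,X):
    R,o,c=w; p=(np.atleast_2d(X)-o)@R; rho=np.linalg.norm(p[:,:2],axis=1)
    th=np.arctan2(rho,p[:,2]); return p[:,:2]/rho[:,None]*(th*c['fx'])[:,None]+[c['cx'],c['cy']]
E
python3 - <<'E'
from h import *
im,d,w,s=wrist(); print(s['clock'],s['tcp_pos'],s['orientation'],s['finger_gap'])
cv2.imwrite('pics/w1.png',im[...,::-1]); np.savez('w1.npz',im=im,d=d)
print(wproj(w,[[.486,.289,.068],[.486,.289,0],[.577,.138,.068],[.4465,.1617,.078]]))
E
```

```text
clock: 0.77
tcp_pos: [0.4058, 0.3593, 0.2307]
orientation: [0.0, 0.502, 0.865, -0.0]
wrist_force: [-0.1, -0.4, -0.3]
finger_gap: 0.0512
grip_force: 0.0
clock: 1.27
tcp_pos: [0.4851, 0.2894, 0.1611]
orientation: [-0.001, 0.499, 0.866, -0.0]
wrist_force: [-0.5, -0.3, -0.1]
finger_gap: 0.0513
grip_force: 0.0
1.2667 [0.48512787 0.28944943 0.16109124] [-7.40561755e-04  4.99331774e-01  8.66410458e-01 -3.87045559e-04] 0.0512988769145256
[[318.18253773 209.77276496]
 [318.33160481 187.31410152]
 [320.98526792 362.69873916]
 [213.61799456 303.72029501]]
```

View pics/w1.png

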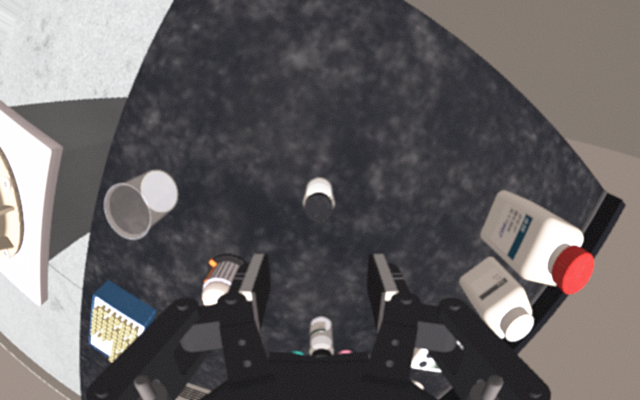

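The vial cap is at about (319,207), against a prediction of (318,210). I'll refine this with wrist depth.

```bash
cat >> h.py <<'E'
def wcloud(w,d):
    R,o,c=w; v,u=np.mgrid[0:400,0:640]; x=u-c['cx'];y=v-c['cy']; r=np.hypot(x,y)+1e-9; th=r/c['fx']
    D=np.stack([x/r*np.tan(th),y/r*np.tan(th),np.ones_like(r)],-1)*d[...,None]
    return D@R.T+o
def find(W,xy,z0,z1,rad=.025):
    m=(np.hypot(W[...,0]-xy[0],W[...,1]-xy[1])<rad)&(W[...,2]>z0)&(W[...,2]<z1)
    p=W[m]; 
    if len(p)<4: return None
    (cx,cy),r=cv2.minEnclosingCircle(p[:,:2].astype(np.float32)*1000)
    return len(p),np.round((p.mean(0)*1000),1),(round(cx,1),round(cy,1),round(r,1))
E
python3 - <<'E'
from h import *
im,d,w,s=wrist(); W=wcloud(w,d)
print('tcp',s['tcp_pos'])
for n,xy,z0,z1 in [('a',(.486,.289),.064,.075),('b',(.577,.138),.063,.075),('lampdome',(.4465,.1617),.07,.09)]: print(n,find(W,xy,z0,z1))
print(im[195:225:3,319].tolist())
E
```

```text
tcp [0.48519444 0.29005579 0.16182984]
a (627, array([484.9, 290.7,  67.5]), (485.1, 290.2, 11.9))
b (66, array([571.2, 147.1,  65.7]), (573.5, 144.4, 9.2))
lampdome (268, array([441.4, 167.2,  74. ]), (443.6, 164.2, 14.4))
[[53, 50, 54], [63, 61, 65], [66, 64, 70], [73, 71, 73], [64, 62, 67], [65, 65, 69], [62, 60, 64], [61, 60, 62], [61, 57, 62], [63, 60, 64]]
```

```bash
python3 -m jog '[0,0,-0.2,0,0,0,0.2, 0,0,-0.4,0,0,0,0.2, 0,0,-0.56,0,0,0,0.2, 0,0,-0.635,0,0,0,0.2, 0,0,-0.635,0,0,0,0.2, 0,0,-0.635,0,0,0,-1, 0,0,-0.635,0,0,0,-1, 0,0,-0.635,0,0,0,-1, 0,0,-0.635,0,0,0,-1, 0,0,-0.635,0,0,0,-1, 0,0,-0.635,0,0,0,-1]' 30
```

```text
clock: 2.28
tcp_pos: [0.4876, 0.2899, 0.0364]
orientation: [0.001, 0.499, 0.866, 0.002]
wrist_force: [-0.4, 0.0, 6.5]
finger_gap: 0.0256
grip_force: 30.3
```

```bash
python3 -m jog '[0,0,0.1,0,0,0,-1, 0,0,0.2,0,0,0,-1, 0,0,0.35,0,0,0,-1, 0,0,0.5,0,0,0,-1, 0,0,0.6,0,0,0,-1, 0,0,0.6,0,0,0,-1]'
python3 - <<'E'
from h import *
im,d,w,s=wrist(); W=wcloud(w,d); print(s['tcp_pos'],s['orientation'],s['finger_gap'],s['wrist_force'])
cv2.imwrite('pics/w2.png',im[...,::-1])
a=s['tcp_pos']
print(find(W,a[:2],a[2]-.06,a[2]+.05,.03))
E
```

```text
clock: 2.78
tcp_pos: [0.4889, 0.2901, 0.16]
orientation: [0.003, 0.499, 0.866, 0.004]
wrist_force: [0.9, -0.3, -0.2]
finger_gap: 0.0253
grip_force: 29.7
[0.48890393 0.2900844  0.15998818] [0.00282032 0.49941044 0.86635336 0.00362149] 0.02527081421912682 [ 0.89270417 -0.29404546 -0.23012192]
(8342, array([485.5, 296.3, 182.4]), (485.4, 296.1, 29.0))
```

View pics/w2.png

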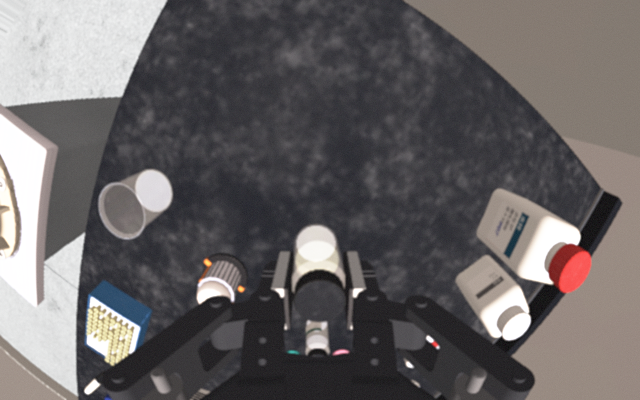

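The vial is held, cap at (320,295) and foot at (316,243). I'll work out its offset in the tool frame from the cap top, then move toward pocket one.

```bash
cat >> h.py <<'E'
def tool(W,s):
    q=s['orientation']; R=Ro.from_quat([q[1],q[2],q[3],q[0]]).as_matrix(); return (W-s['tcp_pos'])@R, R
E
python3 - <<'E'
from h import *
im,d,w,s=wrist(); W=wcloud(w,d); T,R=tool(W,s); print(R.round(3).tolist())
T=T*1000
m=(np.abs(T[...,1])<14)&(np.abs(T[...,0])<40)&(T[...,2]>-45)&(T[...,2]<60)
p=T[m]
for a in range(-44,60,4):
    q=p[(p[:,2]>=a)&(p[:,2]<a+4)]
    if len(q)>5: print(a,len(q),'x',q[:,0].min().round(1),q[:,0].max().round(1),'y',q[:,1].min().round(1),q[:,1].max().round(1))
E
```

```text
[[-0.501, 0.865, 0.006], [0.865, 0.501, 0.002], [-0.001, 0.006, -1.0]]
-44 41 x -5.7 12.8 y -14.0 -13.2
-40 272 x -11.0 12.6 y -14.0 14.0
-36 385 x -10.4 12.2 y -13.9 13.9
-32 1719 x -11.1 12.7 y -14.0 14.0
-28 307 x -10.7 12.5 y -13.9 13.8
-24 266 x -10.6 12.1 y -13.9 14.0
-20 413 x -5.7 12.9 y -13.9 13.9
-16 393 x -9.9 13.8 y -14.0 14.0
-12 207 x 3.7 13.5 y -13.9 13.7
-8 198 x 3.0 13.1 y -13.8 13.9
-4 180 x 2.6 12.9 y -14.0 13.7
0 145 x 4.1 12.8 y -12.1 12.9
4 125 x 3.8 12.6 y -12.4 12.4
8 123 x 2.8 12.3 y -12.7 12.3
12 105 x 1.9 12.0 y -13.0 12.6
16 114 x 1.9 12.1 y -13.3 12.1
20 105 x 1.5 11.5 y -13.6 12.3
24 93 x 0.6 11.6 y -13.9 11.4
28 86 x 0.6 11.2 y -13.4 12.2
32 73 x -1.1 10.7 y -13.8 11.9
```

```bash
python3 -m jog '[0.05,-0.9,0,0,0,0,-1, 0.05,-0.9,0,0,0,0,-1, 0.05,-0.9,0,0,0,0,-1, 0.05,-0.9,0,0,0,0,-1, 0.05,-0.9,0,0,0,0,-1, 0.05,-0.9,0,0,0,0,-1]'
python3 -m jog '[0.01,-0.98,0,0,0,0,-1, 0.01,-0.98,0,0,0,0,-1, 0.01,-0.98,0,0,0,0,-1, 0.01,-0.98,0,0,0,0,-1, 0.01,-0.98,0,0,0,0,-1, 0.01,-0.98,0,0,0,0,-1, 0.01,-0.98,0,0,0,0,-1]'
```

```text
clock: 3.38
tcp_pos: [0.4951, 0.1057, 0.1528]
orientation: [-0.001, 0.502, 0.865, -0.001]
wrist_force: [0.7, 0.8, 0.9]
finger_gap: 0.0257
grip_force: 29.7
clock: 3.97
tcp_pos: [0.4975, -0.0874, 0.1532]
orientation: [-0.001, 0.5, 0.866, 0.0]
wrist_force: [0.4, 0.9, -1.7]
finger_gap: 0.0253
grip_force: 29.7
```

Run:
```python
from h import *
im,d,w,s=wrist(); W=wcloud(w,d); print(s['tcp_pos'],s['orientation'])
cv2.imwrite('pics/w3.png',im[...,::-1]); np.savez('w3.npz',im=im,d=d)
print(wproj(w,[[.5015,-.1263,.04],[.5325,-.273,.04],[.517,-.1997,.046]]))
m=(W[...,2]<.034)&(np.hypot(W[...,0]-.5015,W[...,1]+.1263)<.022); print('pocket deep pts',m.sum(), W[m].mean(0))
hsv=cv2.cvtColor(im,cv2.COLOR_RGB2HSV)
for n,lo,hi in (('ora',(8,110,120),(24,255,255)),('gre',(55,70,120),(85,255,255))):
    k=cv2.inRange(hsv,lo,hi); nn,l,st,ce=cv2.connectedComponentsWithStats(k)
    for i in range(1,nn):
        if st[i,4]>10: print(n,st[i,4],ce[i].round(1),wcast(w,ce[i],.04).round(4))
```

```text
[ 0.49752732 -0.08739844  0.15317046] [-1.07523718e-03  5.00475499e-01  8.65750023e-01  1.24760497e-04]
[[299.98731291 238.664603  ]
 [263.37588928 349.40410697]
 [278.41970745 305.15300326]]
pocket deep pts 287 [ 0.49675796 -0.13353857  0.01841913]
ora 65 [237.3 289.3] [[ 0.4737 -0.209   0.04  ]]
```

View pics/w3.png

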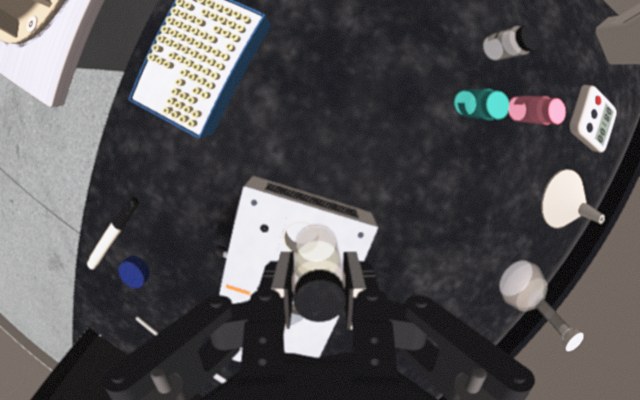

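The wrist view shows the one dot at (264,228), screw holes at (254,202), (360,235) and the pocket beside the vial foot at about (296,238). I'll compare these marks with the top view.

Run:
```python
from h import *
def dark(im,caster,lim):
    g=cv2.cvtColor(im,cv2.COLOR_RGB2GRAY)
    k=cv2.morphologyEx(g,cv2.MORPH_BLACKHAT,np.ones((9,9),np.uint8))
    k=(k>50).astype(np.uint8); n,l,st,ce=cv2.connectedComponentsWithStats(k); out=[]
    for i in range(1,n):
        if 3<=st[i,4]<90:
            wgt=(l==i)
            X=caster(ce[i])[0]
            r=X[:2]-[.517,-.1997]; yaw=.208; a=np.array([np.cos(yaw)*r[0]+np.sin(yaw)*r[1],-np.sin(yaw)*r[0]+np.cos(yaw)*r[1]])*1000
            if abs(a[0])<60 and abs(a[1])<104: out.append((st[i,4],ce[i].round(1).tolist(),X[:2].round(4).tolist(),a.round(1).tolist()))
    return out
c=eyes.calibration('top'); z=np.load('top0.npz')
for o in dark(z['im'],lambda p:cast(c,p,.04),0): print('T',o)
im=np.load('w3.npz')['im']; s=env.get_state(); C=eyes.calibration('wrist'); q=s['orientation']
R=Ro.from_quat([q[1],q[2],q[3],q[0]]).as_matrix(); M=np.array(C['tool_from_camera']); w=(R@M[:3,:3],R@M[:3,3]+s['tcp_pos'],C)
for o in dark(im,lambda p:wcast(w,p,.04),0): print('W',o)
```

```text
T (np.int32(4), [443.0, 184.8], [0.5866, -0.2835], [50.8, -96.4])
T (np.int32(4), [365.5, 199.5], [0.5462, -0.0962], [50.0, 95.2])
T (np.int32(30), [442.4, 206.4], [0.534, -0.2825], [-0.5, -84.6])
T (np.int32(6), [409.5, 203.8], [0.5384, -0.2028], [20.3, -7.4])
T (np.int32(32), [412.7, 216.2], [0.5087, -0.2109], [-10.5, -9.2])
T (np.int32(5), [404.0, 213.0], [0.5159, -0.1898], [1.0, 9.9])
T (np.int32(16), [382.6, 217.8], [0.5031, -0.1382], [-0.9, 63.1])
T (np.int32(12), [444.2, 220.4], [0.5004, -0.2874], [-34.4, -82.4])
T (np.int32(12), [438.5, 221.5], [0.4974, -0.2735], [-34.4, -68.2])
T (np.int32(4), [451.0, 225.8], [0.4879, -0.3039], [-50.0, -96.0])
T (np.int32(12), [380.5, 232.5], [0.4677, -0.1338], [-34.6, 74.6])
T (np.int32(4), [373.0, 240.2], [0.4488, -0.1161], [-49.5, 95.9])
W (np.int32(33), [253.5, 202.4], [0.4491, -0.1155], [-49.0, 96.4])
W (np.int32(66), [264.1, 228.0], [0.4682, -0.1325], [-33.8, 75.8])
W (np.int32(31), [360.4, 234.5], [0.5469, -0.0942], [51.0, 97.0])
W (np.int32(18), [336.0, 248.8], [0.5351, -0.1176], [34.7, 76.6])
W (np.int32(22), [271.9, 264.1], [0.4912, -0.1623], [-17.5, 41.9])
W (np.int32(32), [237.3, 289.2], [0.4739, -0.2078], [-43.9, 0.9])
W (np.int32(15), [289.7, 304.3], [0.528, -0.196], [11.5, 1.4])
W (np.int32(5), [287.6, 326.2], [0.5398, -0.2239], [17.3, -28.4])
```

```bash
cat >> h.py <<'E'
def held(s,d,w):
    T,R=tool(wcloud(w,d),s); T=T*1000
    m=(np.abs(T[...,1])<9)&(np.abs(T[...,0])<10)&(T[...,2]>-37)&(T[...,2]<-25); p=T[m]
    z0=np.median(p[:,2]); p=p[abs(p[:,2]-z0)<2.5]
    A=np.c_[p[:,:2],np.ones(len(p))]; k=np.linalg.lstsq(A,p[:,2],rcond=None)[0]
    print('cap plane z=%.1f slope x %.3f y %.3f'%(k[2],k[0],k[1]),len(p))
    m=(np.abs(T[...,1])<20)&(np.abs(T[...,0])<20)
    p=T[m]
    for a in list(range(-16,44,6)):
        q=p[(p[:,2]>=a)&(p[:,2]<a+6)]
        if len(q)<20: continue
        # circle of radius 13.5, robust algebra by least squares on the visible arc
        from scipy.optimize import least_squares
        f=least_squares(lambda c:np.hypot(q[:,0]-c[0],q[:,1]-c[1])-13.5,[0,0],loss='soft_l1',f_scale=.5)
        print(a+3,len(q),f.x.round(1))
    return R
E
python3 - <<'E'
from h import *
im,d,w,s=wrist(); held(s,d,w)
E
```

```text
cap plane z=-31.4 slope x 0.052 y 0.030 1440
-13 637 [-0.6  0.5]
-7 416 [-0.5  0.6]
-1 271 [-1.1  0.4]
5 194 [-1.5  0.1]
11 181 [-1.7 -0. ]
17 172 [-2.1 -0.2]
23 138 [-2.4 -0.4]
29 144 [-2.7 -0.6]
35 75 [-3.  -0.7]
```

```bash
python3 -m jog '[0.017,-0.177,0,0,0,0,-1, 0.017,-0.177,0,0,0,0,-1, 0.017,-0.177,0,0,0,0,-1, 0.017,-0.177,0,0,0,0,-1]'
python3 - <<'E'
from h import *
im,d,w,s=wrist(); print(s['tcp_pos'],s['orientation']); held(s,d,w); W=wcloud(w,d)
p=W[(abs(W[...,2])<.015)&(d>0)&(np.hypot(W[...,0]-s['tcp_pos'][0],W[...,1]-s['tcp_pos'][1])<.3)]
print('table',np.linalg.lstsq(np.c_[p[:,:2]-s['tcp_pos'][:2],np.ones(len(p))],p[:,2],rcond=None)[0].round(4))
p=W[(abs(W[...,2]-.04)<.005)&(d>0)&(np.hypot(W[...,0]-s['tcp_pos'][0],W[...,1]-s['tcp_pos'][1])<.08)]
print('deck',len(p),np.linalg.lstsq(np.c_[p[:,:2]-s['tcp_pos'][:2],np.ones(len(p))],p[:,2],rcond=None)[0].round(4))
E
```

```text
clock: 4.4
tcp_pos: [0.5012, -0.1208, 0.154]
orientation: [-0.001, 0.499, 0.867, 0.0]
wrist_force: [-1.2, 1.2, 0.0]
finger_gap: 0.0254
grip_force: 29.7
[ 0.50118636 -0.12079478  0.15400515] [-5.61844118e-04  4.98663225e-01  8.66795609e-01  2.09074351e-04]
cap plane z=-31.4 slope x 0.051 y 0.025 1436
-13 639 [-0.7  0.6]
-7 431 [-0.5  0.6]
-1 270 [-1.1  0.4]
5 191 [-1.5  0.2]
11 191 [-1.7 -0. ]
17 161 [-2.1 -0.2]
23 145 [-2.3 -0.5]
29 140 [-2.7 -0.7]
35 74 [-3.  -0.8]
table [-0.0011 -0.0016 -0.0011]
deck 9832 [-0.001  -0.0029  0.0393]
```

```bash
python3 -m jog '[0,-0.02,-0.1,0.0175,0,0,-1, 0,-0.02,-0.2,0.0175,0,0,-1, 0,-0.02,-0.3,0.0175,0,0,-1, 0,-0.02,-0.345,0.0175,0,0,-1, 0,-0.02,-0.345,0.0175,0,0,-1]'
python3 - <<'E'
from h import *
im,d,w,s=wrist(); print(s['tcp_pos'],s['orientation']); R=held(s,d,w)
print('foot',s['tcp_pos']+R@[-.0028,-.0008,.0365]); print('pocket px',wproj(w,[[.5018,-.1257,.04]]))
o=cv2.resize(im[170:330,220:420],None,fx=4,fy=3.75*1.0,interpolation=cv2.INTER_CUBIC);o=cv2.resize(im[180:330,230:410],(720,600),interpolation=cv2.INTER_CUBIC)
cv2.imwrite('pics/w4.png',o[...,::-1])
hsv=cv2.cvtColor(im,cv2.COLOR_RGB2HSV); g=cv2.cvtColor(im,cv2.COLOR_RGB2GRAY)
k=(cv2.morphologyEx(g,cv2.MORPH_BLACKHAT,np.ones((15,15),np.uint8))>50).astype(np.uint8); n,l,st,ce=cv2.connectedComponentsWithStats(k)
for i in range(1,n):
    X=wcast(w,ce[i],.04)[0]
    if st[i,4]>8 and np.hypot(*(X[:2]-[.5018,-.1257]))<.08: print(st[i,4],ce[i].round(1),X.round(4))
E
```

```text
clock: 4.87
tcp_pos: [0.4996, -0.1245, 0.0832]
orientation: [-0.016, 0.499, 0.866, 0.024]
wrist_force: [0.0, -0.0, -0.4]
finger_gap: 0.0253
grip_force: 29.7
[ 0.49957486 -0.1245289   0.08321524] [-0.016117    0.49856512  0.86637913  0.02366994]
cap plane z=-31.4 slope x 0.050 y 0.025 1452
-13 634 [-0.6  0.5]
-7 432 [-0.5  0.6]
-1 269 [-1.1  0.4]
5 195 [-1.5  0.1]
11 179 [-1.8 -0.1]
17 170 [-2.1 -0.3]
23 144 [-2.4 -0.5]
29 142 [-2.7 -0.7]
35 74 [-3.  -0.8]
41 407 [ 1.5 -4.2]
foot [ 0.50013184 -0.12526345  0.04661087]
pocket px [[317.54141226 240.15336098]]
24 [274.8 171.1] [ 0.4558 -0.0991  0.04  ]
66 [253.2 189.3] [ 0.4492 -0.1161  0.04  ]
31 [386.3 207.6] [ 0.5295 -0.0842  0.04  ]
135 [267.  225.9] [ 0.4682 -0.1334  0.04  ]
120 [336.7 243.5] [ 0.5141 -0.1215  0.04  ]
56 [397.8 234.1] [ 0.5469 -0.0957  0.04  ]
67 [297.2 242.2] [ 0.4909 -0.1336  0.04  ]
234 [348.  267.1] [ 0.5301 -0.1328  0.04  ]
318 [288.8 275.1] [ 0.4977 -0.1583  0.04  ]
250 [267.5 277. ] [ 0.4856 -0.1673  0.04  ]
105 [366.  268.3] [ 0.5417 -0.1276  0.04  ]
22 [212.7 271.8] [ 0.4497 -0.1846  0.04  ]
16 [319.  269.6] [ 0.5137 -0.1442  0.04  ]
151 [370.6 282.9] [ 0.5513 -0.1359  0.04  ]
10 [319.4 321.1] [ 0.5363 -0.1825  0.04  ]
```

View pics/w4.png

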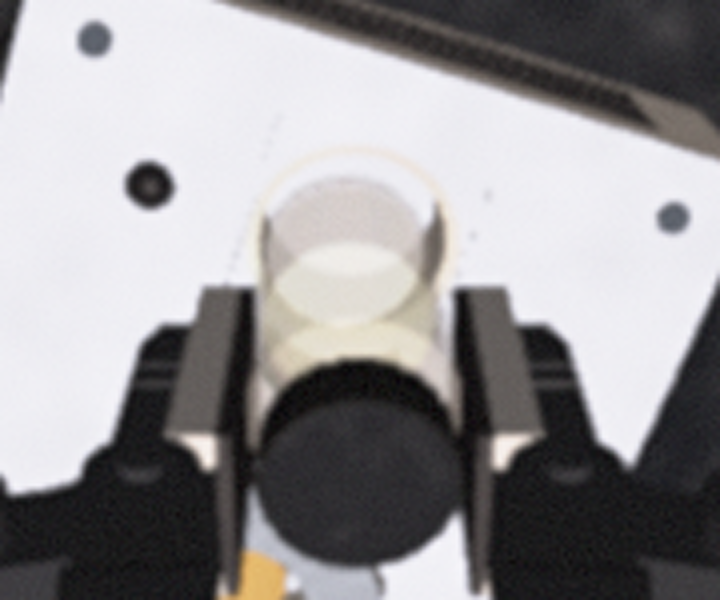

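The pocket rim is centred near crop x 354, and the vial foot is at about x 350, so roughly 1–2 mm off. I'll shift +1.8 mm in x and −0.6 mm in y and lower.

```bash
python3 -m jog '[0.009,-0.003,0,0,0,0,-1, 0.009,-0.003,-0.03,0,0,0,-1, 0.009,-0.003,-0.06,0,0,0,-1, 0.009,-0.003,-0.09,0,0,0,-1, 0.009,-0.003,-0.12,0,0,0,-1, 0.009,-0.003,-0.15,0,0,0,-1, 0.009,-0.003,-0.155,0,0,0,-1, 0.009,-0.003,-0.155,0,0,0,-1]'
```

```text
clock: 5.58
tcp_pos: [0.5028, -0.1268, 0.0537]
orientation: [-0.014, 0.499, 0.866, 0.024]
wrist_force: [-0.6, 1.0, -0.9]
finger_gap: 0.0254
grip_force: 32.0
```

```bash
python3 -m jog '[0,0,0,0,0,0,0.0, 0,0,0,0,0,0,0.0, 0,0,0,0,0,0,0.0, 0,0,0,0,0,0,0.0, 0,0,0.2,-0.009,0,0,0.0, 0,0,0.4,-0.0175,0,0,0.0, 0,0,0.55,-0.0175,0,0,0.2, 0,0,0.55,-0.0175,0,0,0.2, 0,0,0.55,-0.0175,0,0,0.2]'
python3 - <<'E'
from h import *
im,d,w,s=wrist(); W=wcloud(w,d); print(s['tcp_pos'],s['orientation'],s['finger_gap'])
print(find(W,(.502,-.126),.075,.095,.03))
E
```

```text
clock: 6.33
tcp_pos: [0.505, -0.1276, 0.1668]
orientation: [0.003, 0.499, 0.866, 0.0]
wrist_force: [0.5, 0.8, -0.1]
finger_gap: 0.0513
grip_force: 0.0
[ 0.50499111 -0.12757455  0.16682509] [2.77761138e-03 4.99211490e-01 8.66475628e-01 3.98448531e-04] 0.051298010477391576
(737, array([ 503. , -124.8,   83.3]), (503.7, -125.7, 12.1))
```

```bash
python3 -m jog '[0.24,0.9,0,0,0,0,0.2, 0.24,0.9,0,0,0,0,0.2, 0.24,0.9,0,0,0,0,0.2, 0.24,0.9,0,0,0,0,0.2, 0.24,0.9,0,0,0,0,0.2]'
python3 -m jog '[0.12,0.43,-0.03,0,0,0,0.2, 0.12,0.43,-0.03,0,0,0,0.2, 0.12,0.43,-0.03,0,0,0,0.2, 0.12,0.43,-0.03,0,0,0,0.2, 0.12,0.43,-0.03,0,0,0,0.2]'
python3 - <<'E'
from h import *
im,d,w,s=wrist(); W=wcloud(w,d); print(s['tcp_pos'],s['orientation'])
for n,xy in (('b',(.577,.138)),('turq',(.579,.065)),('pink',(.637,.102))): print(n,find(W,xy,.06,.08))
E
```

```text
clock: 6.8
tcp_pos: [0.5506, 0.0568, 0.1623]
orientation: [-0.002, 0.498, 0.867, 0.0]
wrist_force: [0.0, -0.2, -0.3]
finger_gap: 0.0512
grip_force: 0.0
clock: 7.22
tcp_pos: [0.574, 0.1389, 0.1565]
orientation: [-0.001, 0.499, 0.867, -0.001]
wrist_force: [-0.1, -0.8, 0.0]
finger_gap: 0.051
grip_force: 0.0
[0.57402379 0.13894239 0.15647766] [-0.00125955  0.49884995  0.86668662 -0.00120248]
b (671, array([576.2, 140.1,  67.1]), (576.5, 139.5, 11.9))
turq (521, array([578.5,  67.4,  66.7]), (578.9, 65.6, 12.1))
pink (467, array([634.1, 103.6,  66.7]), (636.2, 103.1, 12.0))
```

```bash
python3 -m jog '[0.012,0.003,-0.2,0,0,0,0.2, 0.012,0.003,-0.4,0,0,0,0.2, 0.012,0.003,-0.54,0,0,0,0.2, 0.012,0.003,-0.605,0,0,0,0.2, 0.012,0.003,-0.605,0,0,0,0.2, 0.012,0.003,-0.605,0,0,0,0.2]'
```

```text
clock: 7.77
tcp_pos: [0.5767, 0.1378, 0.0368]
orientation: [-0.001, 0.5, 0.866, -0.001]
wrist_force: [0.5, 0.5, 0.8]
finger_gap: 0.0511
grip_force: 0.0
```

```bash
python3 -m jog '[0,0.008,0,0,0,0,0, 0,0.008,0,0,0,0,-1, 0,0.008,0,0,0,0,-1, 0,0.008,0,0,0,0,-1, 0,0.008,0,0,0,0,-1, 0,0.008,0,0,0,0,-1]' 30
python3 -m jog '[0,0,0.1,0,0,0,-1, 0,0,0.2,0,0,0,-1, 0,0,0.35,0,0,0,-1, 0,0,0.5,0,0,0,-1, 0,0,0.6,0,0,0,-1, 0,0,0.6,0,0,0,-1]'
python3 - <<'E'
from h import *
im,d,w,s=wrist(); print(s['tcp_pos'],s['orientation']); held(s,d,w)
E
```

```text
clock: 8.27
tcp_pos: [0.5789, 0.1412, 0.0393]
orientation: [0.001, 0.499, 0.866, 0.001]
wrist_force: [-2.1, -0.6, 6.6]
finger_gap: 0.0254
grip_force: 29.4
clock: 8.77
tcp_pos: [0.5807, 0.1418, 0.1633]
orientation: [0.004, 0.499, 0.867, 0.003]
wrist_force: [1.1, 0.4, 0.5]
finger_gap: 0.0258
grip_force: 29.5
[0.58074854 0.14177857 0.16326729] [0.00390071 0.49915175 0.86650096 0.00289865]
cap plane z=-28.3 slope x 0.028 y 0.059 1303
-13 852 [-3.2  1.1]
-7 461 [-2.   0.9]
-1 313 [-2.3  0.3]
5 222 [-2.3 -0.2]
11 222 [-2.2 -0.8]
17 183 [-2.1 -1.3]
23 168 [-2.2 -1.9]
29 144 [-2.3 -2.2]
35 139 [-2.4 -2.7]
```

```bash
python3 -m jog '[-0.11,-0.98,0,0.0155,-0.0142,0,-1, -0.11,-0.98,0,0.0155,-0.0142,0,-1, -0.11,-0.98,0,0.0155,-0.0142,0,-1, -0.11,-0.98,0,0.0155,-0.0142,0,-1, -0.11,-0.98,0,0.0155,-0.0142,0,-1, -0.11,-0.98,0,0.0155,-0.0142,0,-1]'
python3 -m jog '[-0.13,-0.98,0,0,0,0,-1, -0.13,-0.98,0,0,0,0,-1, -0.13,-0.98,0,0,0,0,-1, -0.13,-0.98,0,0,0,0,-1, -0.13,-0.98,0,0,0,0,-1, -0.13,-0.98,0,0,0,0,-1]'
python3 -m jog '[0,-0.1,-0.1,0,0,0,-1, 0,-0.1,-0.2,0,0,0,-1, 0,-0.1,-0.25,0,0,0,-1, 0,-0.1,-0.25,0,0,0,-1]'
cat >> h.py <<'E'
REF={'s1':(-50,96),'d1':(-34.4,75),'s2':(50,96),'s3':(-50,-96),'s4':(50,-96),'d2a':(-34.4,-68),'d2b':(-34.4,-82)}
def marks(im,w,ctr=(.517,-.1997),yaw=.208):
    g=cv2.cvtColor(im,cv2.COLOR_RGB2GRAY)
    k=(cv2.morphologyEx(g,cv2.MORPH_BLACKHAT,np.ones((15,15),np.uint8))>50).astype(np.uint8); n,l,st,ce=cv2.connectedComponentsWithStats(k)
    cy,sy=np.cos(yaw),np.sin(yaw); Rz=np.array([[cy,-sy],[sy,cy]]); D=[]
    for i in range(1,n):
        if not 8<st[i,4]<300: continue
        X=wcast(w,ce[i],.04)[0,:2]
        for nm,r in REF.items():
            e=(X-(np.array(ctr)+Rz@(np.array(r)/1000)))*1000
            if np.hypot(*e)<4: print(nm,st[i,4],'err mm',e.round(1)); D.append(e)
    print('mean',np.mean(D,0) if D else None)
E
python3 - <<'E'
from h import *
im,d,w,s=wrist(); print(s['tcp_pos'],s['orientation']); R=held(s,d,w); marks(im,w)
cv2.imwrite('pics/w5.png',im[...,::-1]); print('foot',s['tcp_pos']+R@[-.0024,-.003,.0395])
E
```

```text
clock: 9.32
tcp_pos: [0.5546, -0.0598, 0.1561]
orientation: [0.007, 0.502, 0.864, 0.031]
wrist_force: [1.3, -0.3, -1.2]
finger_gap: 0.0255
grip_force: 29.6
clock: 9.82
tcp_pos: [0.529, -0.2559, 0.156]
orientation: [0.007, 0.502, 0.865, 0.031]
wrist_force: [0.1, -0.2, -0.3]
finger_gap: 0.0253
grip_force: 29.6
clock: 10.15
tcp_pos: [0.5276, -0.2684, 0.1037]
orientation: [0.004, 0.499, 0.866, 0.033]
wrist_force: [-1.2, -0.2, -0.9]
finger_gap: 0.0256
grip_force: 29.6
[ 0.52755953 -0.26840017  0.10366495] [0.00368373 0.49901221 0.86596463 0.03284045]
cap plane z=-28.2 slope x 0.037 y 0.064 1309
-13 852 [-3.3  1.1]
-7 463 [-2.   0.7]
-1 311 [-2.3  0.4]
5 219 [-2.3 -0.2]
11 223 [-2.2 -0.9]
17 193 [-2.1 -1.4]
23 159 [-2.2 -1.9]
29 147 [-2.3 -2.2]
35 145 [-2.4 -2.7]
d1 121 err mm [ 0.3 -0.7]
s2 44 err mm [ 0.9 -0.3]
d2a 115 err mm [ 0.3 -0.2]
d2b 107 err mm [ 0.3 -0.1]
s3 46 err mm [ 1. -0.]
s4 27 err mm [0.3 0.4]
mean [ 0.50842679 -0.16232217]
foot [ 0.52771881 -0.26987297  0.06400621]
```

```bash
python3 -m jog '[0.026,-0.017,-0.03,0,0,0,-1, 0.026,-0.017,-0.07,0,0,0,-1, 0.026,-0.017,-0.085,0,0,0,-1, 0.026,-0.017,-0.085,0,0,0,-1]'
python3 - <<'E'
from h import *
im,d,w,s=wrist(); print(s['tcp_pos'],s['orientation']); T,R=tool(wcloud(w,d),s); marks(im,w)
print('foot',s['tcp_pos']+R@[-.0024,-.003,.0395])
E
```

```text
clock: 10.53
tcp_pos: [0.5347, -0.2736, 0.0897]
orientation: [0.007, 0.499, 0.866, 0.032]
wrist_force: [0.6, -0.0, 0.1]
finger_gap: 0.0256
grip_force: 29.6
[ 0.53467023 -0.27355179  0.08965706] [0.00665987 0.49881224 0.86608105 0.03233586]
d1 36 err mm [ 2.1 -2.9]
s2 49 err mm [ 0.8 -0.5]
d2a 135 err mm [ 0.4 -0.1]
d2b 123 err mm [ 0.4 -0. ]
s3 55 err mm [ 1.  -0.2]
s4 27 err mm [0.7 0.3]
mean [ 0.893996   -0.56334267]
foot [ 0.53501483 -0.27517733  0.05000547]
```

```bash
python3 -m jog '[-0.009,0.009,0,0,0,0,-1, -0.009,0.009,-0.03,0,0,0,-1, -0.009,0.009,-0.06,0,0,0,-1, -0.009,0.009,-0.09,0,0,0,-1, -0.009,0.009,-0.12,0,0,0,-1, -0.009,0.009,-0.15,0,0,0,-1, -0.009,0.009,-0.168,0,0,0,-1, -0.009,0.009,-0.168,0,0,0,-1]'
```

```text
clock: 11.25
tcp_pos: [0.5327, -0.2721, 0.0559]
orientation: [0.007, 0.499, 0.866, 0.032]
wrist_force: [0.2, 0.1, -0.3]
finger_gap: 0.0257
grip_force: 29.6
```

```bash
python3 -m jog '[0,0,0,0,0,0,0.0, 0,0,0,0,0,0,0.0, 0,0,0,0,0,0,0.0, 0,0,0,0,0,0,0.0, 0,0,0.2,-0.008,0.007,0,0.0, 0,0,0.4,-0.0155,0.0142,0,0.0, 0,0,0.55,-0.0155,0.0142,0,0.4, 0,0,0.55,-0.0155,0.0142,0,0.4, 0,0,0.55,-0.0155,0.0142,0,0.4]'
python3 - <<'E'
from h import *
im,d,w,s=wrist(); W=wcloud(w,d); print(s['tcp_pos'],s['orientation'],s['finger_gap'])
print(find(W,(.533,-.273),.075,.095,.03))
E
python3 -m jog '[-0.2,1,0,0,0,0,0.5, -0.2,1,0,0,0,0,0.5, -0.2,1,0,0,0,0,0.5, -0.2,1,0,0,0,0,0.5, -0.2,1,0,0,0,0,0.5, -0.2,1,0,0,0,0,0.5]'
python3 -m jog '[-0.22,1,0,0,0,0,0.5, -0.22,1,0,0,0,0,0.5, -0.22,1,0,0,0,0,0.5, -0.22,1,0,0,0,0,0.5, -0.22,1,0,0,0,0,0.5, -0.22,1,0,0,0,0,0.5]'
```

```text
clock: 12.0
tcp_pos: [0.5347, -0.2732, 0.1695]
orientation: [0.003, 0.499, 0.867, -0.0]
wrist_force: [-0.3, -0.3, -0.7]
finger_gap: 0.0599
grip_force: 0.0
[ 0.53466824 -0.27323742  0.16950209] [ 2.89005386e-03  4.99152682e-01  8.66509213e-01 -1.74786163e-04] 0.05991902184165291
(707, array([ 532.1, -270.8,   83. ]), (532.4, -271.7, 11.9))
clock: 12.55
tcp_pos: [0.489, -0.0664, 0.1648]
orientation: [-0.003, 0.497, 0.868, 0.0]
wrist_force: [0.7, -0.8, 0.2]
finger_gap: 0.0639
grip_force: 0.0
clock: 13.05
tcp_pos: [0.4459, 0.1325, 0.1652]
orientation: [-0.002, 0.496, 0.868, -0.0]
wrist_force: [0.1, -0.3, -0.0]
finger_gap: 0.064
grip_force: 0.0
```

```bash
python3 -m jog '[0,0.14,-0.05,0,0,0,0.5, 0,0.14,-0.05,0,0,0,0.5, 0,0.14,-0.05,0,0,0,0.5]'
python3 - <<'E'
from h import *
im,d,w,s=wrist(); W=wcloud(w,d); print(s['tcp_pos'],s['orientation'])
print('dome',find(W,(.4465,.1617),.074,.085)); print('heat',find(W,(.4465,.1617),.056,.063,.026)); print('flange',find(W,(.4465,.1617),.022,.027,.032))
k=cv2.inRange(cv2.cvtColor(im,cv2.COLOR_RGB2HSV),(8,110,100),(24,255,255)); n,l,st,ce=cv2.connectedComponentsWithStats(k)
for i in range(1,n):
    if st[i,4]>5: print(st[i,4],ce[i].round(1),wcast(w,ce[i],.025).round(4))
cv2.imwrite('pics/w6.png',im[...,::-1])
E
```

```text
clock: 13.3
tcp_pos: [0.4478, 0.1558, 0.155]
orientation: [-0.001, 0.498, 0.867, -0.001]
wrist_force: [1.4, 0.3, 0.7]
finger_gap: 0.0639
grip_force: 0.0
[0.447796   0.15582102 0.15500008] [-0.00122491  0.49844273  0.86692095 -0.00119068]
dome (689, array([447.8, 161.6,  75.8]), (447.7, 161.2, 13.9))
heat (247, array([441.8, 170.7,  58.9]), (448.1, 162.2, 20.2))
flange (679, array([441.6, 171.3,  24.4]), (447.8, 161.4, 26.4))
107 [303.  176.8] [[0.4273 0.1642 0.025 ]]
```

View pics/w6.png

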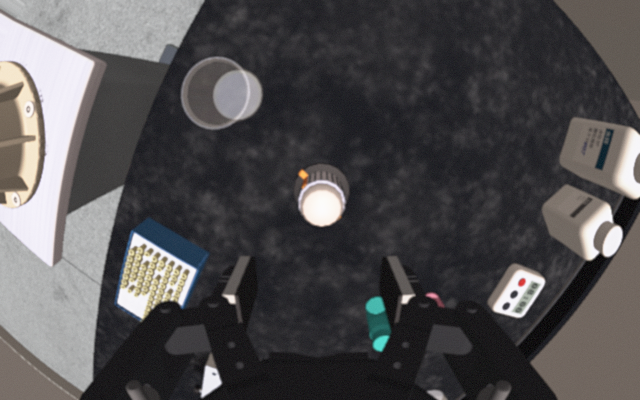

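Lamp at (323,203), near mark at (303,177). The beaker is at (220,93), well clear. I'll check the mark's direction using the depth image.

Run:
```python
from h import *
im,d,w,s=wrist(); W=wcloud(w,d); print(s['tcp_pos'])
k=cv2.inRange(cv2.cvtColor(im,cv2.COLOR_RGB2HSV),(8,110,80),(24,255,255)); k[:, :280]=0;k[:,350:]=0
p=W[k>0]; r=(p-[.4478,.1613,0])
for a,b in ((.0,.02),(.02,.0235),(.0235,.03)):
    q=r[(p[:,2]>=a)&(p[:,2]<b)]
    if len(q): print(len(q),(q.mean(0)*1000).round(1),'rad',(np.hypot(q[:,0],q[:,1])*1000).round(0).tolist()[:8],'ang',np.degrees(np.arctan2(q[:,1].mean(),q[:,0].mean())).round(1))
v,u=np.nonzero(k); print(u.min(),u.max(),v.min(),v.max()); 
print(find(W,(.4478,.1613),.022,.027,.032), find(W,(.4478,.1613),.074,.085))
for ang in (-8,-14): print(ang,wproj(w,[[.4478-np.cos(np.radians(ang))*x,.1613-np.sin(np.radians(ang))*x,.025] for x in (.02,.026)]).round(1).tolist())
```

```text
[0.44822065 0.15518086 0.15546634]
2 [-25.8   5.4  19.8] rad [26.0, 26.0] ang 168.1
7 [-23.1   3.5  22.5] rad [26.0, 26.0, 25.0, 26.0, 25.0, 21.0, 19.0] ang 171.3
57 [-21.8   4.8  25.3] rad [26.0, 26.0, 25.0, 25.0, 24.0, 24.0, 26.0, 26.0] ang 167.6
297 341 168 217
(669, array([441.7, 171.4,  24.4]), (447.6, 161.8, 26.0)) (694, array([447.6, 161.6,  75.9]), (447.6, 161.7, 13.4))
-8 [[303.5, 176.4], [298.2, 172.4]]
-14 [[305.0, 174.7], [300.1, 170.2]]
```

```bash
python3 -m jog '[0,0.032,-0.15,0,0,0,0.5, 0,0.032,-0.3,0,0,0,0.5, 0,0.032,-0.45,0,0,0,0.5, 0,0.032,-0.55,0,0,0,0.5, 0,0.032,-0.6,0,0,0,0.5, 0,0.032,-0.6,0,0,0,0.5, 0,0.032,-0.6,0,0,0,0.5]'
```

```text
clock: 13.98
tcp_pos: [0.4493, 0.1613, 0.0369]
orientation: [-0.0, 0.5, 0.866, -0.0]
wrist_force: [-0.2, -0.8, -0.5]
finger_gap: 0.0639
grip_force: 0.0
```

```bash
python3 -m jog '[-0.008,0,-0.015,0,0,0,0.2, -0.008,0,-0.015,0,0,0,-1, -0.008,0,-0.015,0,0,0,-1, -0.008,0,-0.015,0,0,0,-1, -0.008,0,-0.015,0,0,0,-1, -0.008,0,-0.015,0,0,0,-1]' 25
python3 -m jog '[0,0,0.01,0,0,0,-1, 0,0,0.02,0,0,0,-1, 0,0,0.05,0,0,0,-1, 0,0,0.15,0,0,0,-1, 0,0,0.3,0,0,0,-1, 0,0,0.45,0,0,0,-1, 0,0,0.6,0,0,0,-1, 0,0,0.6,0,0,0,-1]' 60
cat >> h.py <<'E'
def lamp(im,d,w,s):
    from scipy.optimize import least_squares
    T,R=tool(wcloud(w,d),s); T=T*1000; c=eyes.calibration('wrist')
    p=T[(np.hypot(T[...,0],T[...,1])<36)&(T[...,2]>-60)&(T[...,2]<50)]
    # flange upper face: plane and rim circle
    q=T[(np.abs(T[...,1])<28)&(T[...,0]>17)&(T[...,0]<34)]
    h,e=np.histogram(q[:,2],bins=np.arange(-20,45,1)); print('z hist',{int(e[i]):int(h[i]) for i in range(len(h)) if h[i]>25})
    k=cv2.inRange(cv2.cvtColor(im,cv2.COLOR_RGB2HSV),(8,110,80),(24,255,255))>0
    m=k&(np.hypot(T[...,0],T[...,1])<32)&(T[...,2]>-10)&(T[...,2]<25)
    print('mark n',m.sum(),T[m].mean(0).round(1) if m.any() else None)
    return T,R
E
python3 - <<'E'
from h import *
im,d,w,s=wrist(); print(s['tcp_pos'],s['orientation'],s['finger_gap']); T,R=lamp(im,d,w,s); np.savez('lamp.npz',T=T,im=im)
cv2.imwrite('pics/w7.png',cv2.resize(im[180:330,230:410],(720,600),interpolation=cv2.INTER_CUBIC)[...,::-1])
E
```

```text
clock: 14.48
tcp_pos: [0.4481, 0.162, 0.0348]
orientation: [0.001, 0.499, 0.866, 0.0]
wrist_force: [-2.1, -1.0, 7.0]
finger_gap: 0.037
grip_force: 25.2
clock: 15.15
tcp_pos: [0.4509, 0.1628, 0.1598]
orientation: [0.004, 0.499, 0.866, 0.003]
wrist_force: [0.9, 0.3, -0.7]
finger_gap: 0.0363
grip_force: 60.2
[0.450857   0.16278948 0.15977018] [0.00365294 0.49921604 0.866464   0.0031837 ] 0.036348048644858466
z hist {-20: 29, -18: 39, -17: 30, -14: 26, -12: 32, -10: 29, -8: 28, -5: 32, -4: 28, 1: 26, 9: 111, 10: 393, 11: 216, 12: 58, 13: 42, 14: 27}
mark n 273 [ 14.4 -15.6   5.7]
```

View pics/w7.png

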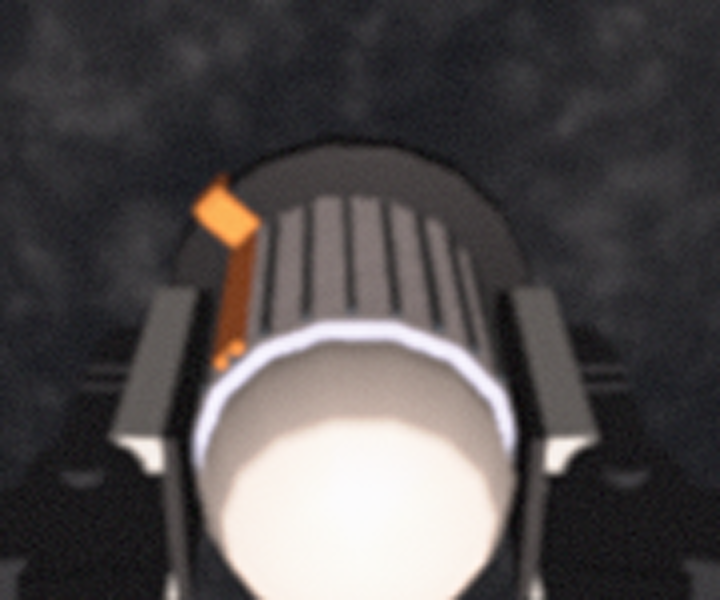

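The lamp is gripped, with a flange mark at crop (228,213), plus an orange stripe on the heat sink that biases the mask. Fitting the flange plane and rim now.

```bash
cat >> h.py <<'E'
def lampfit(im,T,zf=10.5):
    from scipy.optimize import least_squares
    rr=np.hypot(T[...,0],T[...,1])
    m=(rr>20.5)&(rr<30)&(np.abs(T[...,2]-zf)<3)&(T[...,0]>3)&(np.abs(T[...,1])<27)
    p=T[m]; k=np.linalg.lstsq(np.c_[p[:,:2],np.ones(len(p))],p[:,2],rcond=None)[0]
    print('flange top z=%.1f slopes %.3f %.3f n%d'%(k[2],k[0],k[1],len(p)))
    # rim: outermost point per direction
    a=np.degrees(np.arctan2(p[:,1],p[:,0])); rim=np.array([p[(a>=b)&(a<b+6)][np.argsort(np.hypot(*p[(a>=b)&(a<b+6)][:,:2].T))[-3:]].mean(0) for b in range(-60,60,6) if ((a>=b)&(a<b+6)).sum()>5])
    f=least_squares(lambda c:np.hypot(rim[:,0]-c[0],rim[:,1]-c[1])-26,[0,0],loss='soft_l1',f_scale=.5); print('flange centre',f.x.round(1),'at z',k[2].round(1))
    for lo,hi in ((-22,-14),(-12,-4),(-2,6)):
        q=T[(rr<24)&(T[...,2]>lo)&(T[...,2]<hi)&(T[...,0]>5)&(np.abs(T[...,1])<14)]
        if len(q)>30:
            g=least_squares(lambda c:np.hypot(q[:,0]-c[0],q[:,1]-c[1])-18.6,[0,0],loss='soft_l1',f_scale=.5); print('sink centre',(lo+hi)/2,g.x.round(1),len(q))
    kk=cv2.inRange(cv2.cvtColor(im,cv2.COLOR_RGB2HSV),(8,110,150),(24,255,255))>0
    q=T[m&kk]; v=q.mean(0)[:2]-f.x; print('mark',len(q),q.mean(0).round(1),'ang in tool deg',np.degrees(np.arctan2(v[1],v[0])).round(1))
    return f.x,k,np.degrees(np.arctan2(v[1],v[0]))
E
python3 - <<'E'
from h import *
z=np.load('lamp.npz'); lampfit(z['im'],z['T'])
E
```

```text
flange top z=10.4 slopes 0.021 0.022 n1096
flange centre [-0.8 -0.1] at z 10.4
sink centre -18.0 [-0.3  0.5] 487
sink centre -8.0 [-0.3  0.3] 401
sink centre 2.0 [-0.3  0.3] 334
mark 108 [ 15.7 -17.2   9.8] ang in tool deg -45.9
```

```bash
python3 -m jog '[0.16,-0.9,0,0,0,0.144,-1, 0.16,-0.9,0,0,0,0.144,-1, 0.16,-0.9,0,0,0,0.144,-1, 0.16,-0.9,0,0,0,0.144,-1, 0.16,-0.9,0,0,0,0.144,-1, 0.16,-0.9,0,0,0,0.144,-1]'
python3 -m jog '[0.17,-0.9,-0.1,0,0,0,-1, 0.17,-0.9,-0.1,0,0,0,-1, 0.17,-0.9,-0.1,0,0,0,-1, 0.17,-0.9,-0.1,0,0,0,-1, 0.17,-0.9,-0.1,0,0,0,-1, 0.17,-0.9,-0.1,0,0,0,-1]'
python3 - <<'E'
from h import *
im,d,w,s=wrist(); print(s['tcp_pos'],s['orientation']); T,R=tool(wcloud(w,d),s); f,k,a=lampfit(im,T*1000); marks(im,w)
for z in (10.4,35): print('axis pt',z,s['tcp_pos']+R@(np.array([f[0]-k[0]*(z-10.4),f[1]-k[1]*(z-10.4),z])/1000))
v=R@[np.cos(np.radians(a)),np.sin(np.radians(a)),0]; print('lamp yaw',np.degrees(np.arctan2(v[1],v[0])))
cv2.imwrite('pics/w8.png',im[...,::-1])
E
```

```text
clock: 15.7
tcp_pos: [0.4804, -0.0238, 0.1527]
orientation: [0.0, 0.295, 0.955, -0.001]
wrist_force: [2.0, 1.1, -0.6]
finger_gap: 0.0364
grip_force: 60.3
clock: 16.2
tcp_pos: [0.5134, -0.2017, 0.1316]
orientation: [-0.001, 0.295, 0.956, -0.0]
wrist_force: [0.9, 0.1, -0.9]
finger_gap: 0.0362
grip_force: 60.4
[ 0.51338949 -0.20168834  0.13161845] [-6.36280773e-04  2.94820443e-01  9.55552430e-01 -2.36887804e-04]
flange top z=10.5 slopes 0.019 0.025 n1055
flange centre [-1.1 -0. ] at z 10.5
sink centre -18.0 [-0.7  0.6] 498
sink centre -8.0 [-0.6  0.4] 405
sink centre 2.0 [-0.7  0.3] 338
mark 101 [ 15.3 -16.3   9.8] ang in tool deg -44.8
s1 47 err mm [ 0.9 -0.3]
d1 105 err mm [ 0.3 -0.5]
s2 38 err mm [ 0.8 -0.3]
d2a 74 err mm [ 0.1 -0. ]
d2b 68 err mm [0.3 0. ]
s3 28 err mm [0.9 0.2]
mean [ 0.5456911  -0.15100158]
axis pt 10.4 [ 0.51425689 -0.20231566  0.12121731]
axis pt 35 [ 0.51426411 -0.20308905  0.09661734]
lamp yaw -169.47632330472047
```

View pics/w8.png

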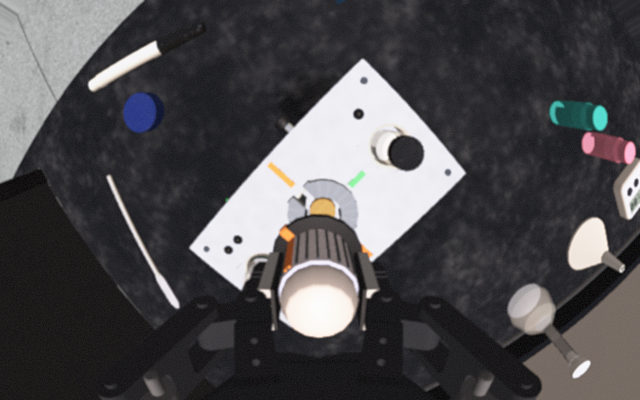

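The lamp is over the socket with its mark at (287,234). The orange deck line is at (281,175) and the green one at (357,180), and the yaw error is about 1.4°. I'll shift and lower to just above the collar.

```bash
python3 -m jog '[0.016,0.015,-0.1,0,0,0.007,-1, 0.016,0.015,-0.18,0,0,0.007,-1, 0.016,0.015,-0.21,0,0,0.007,-1, 0.016,0.015,-0.21,0,0,0.007,-1, 0.016,0.015,-0.21,0,0,0.007,-1]'
python3 - <<'E'
from h import *
im,d,w,s=wrist(); print(s['tcp_pos'],s['orientation']); T,R=tool(wcloud(w,d),s); f,k,a=lampfit(im,T*1000); marks(im,w)
for z in (10.4,35): print('axis pt',z,s['tcp_pos']+R@(np.array([f[0]-k[0]*(z-10.4),f[1]-k[1]*(z-10.4),z])/1000))
v=R@[np.cos(np.radians(a)),np.sin(np.radians(a)),0]; print('lamp yaw',np.degrees(np.arctan2(v[1],v[0])))
E
```

```text
clock: 16.67
tcp_pos: [0.5161, -0.1937, 0.0916]
orientation: [-0.001, 0.281, 0.96, 0.0]
wrist_force: [0.2, 0.4, -0.3]
finger_gap: 0.0365
grip_force: 60.4
[ 0.5161072  -0.19373114  0.09155426] [-7.16794732e-04  2.81254945e-01  9.59632780e-01  2.64575215e-04]
flange top z=10.5 slopes 0.020 0.025 n1045
flange centre [-1.1 -0.1] at z 10.5
sink centre -18.0 [-0.7  0.7] 480
sink centre -8.0 [-0.7  0.5] 416
sink centre 2.0 [-0.7  0.2] 339
mark 100 [ 15.4 -17.2   9.8] ang in tool deg -46.0
s1 68 err mm [ 1.  -0.3]
d1 153 err mm [ 0.3 -0.4]
s2 50 err mm [ 0.7 -0.3]
d2a 91 err mm [ 0.3 -0.2]
s3 37 err mm [ 0.9 -0.1]
d2b 84 err mm [0.4 0.1]
mean [ 0.60806952 -0.19995438]
axis pt 10.4 [ 0.51698804 -0.19435912  0.0811526 ]
axis pt 35 [ 0.51703499 -0.19511973  0.05655182]
lamp yaw -166.64413405711048
```

```bash
python3 -m jog '[0.003,-0.024,0,0,0,-0.006,-1, 0.003,-0.024,-0.02,0,0,-0.006,-1, 0.003,-0.024,-0.02,0,0,-0.006,-1, 0.003,-0.024,-0.02,0,0,-0.006,-1]'
python3 - <<'E'
from h import *
s=env.get_state(); q=s['orientation']; R=Ro.from_quat([q[1],q[2],q[3],q[0]]).as_matrix()
print('foot',s['tcp_pos']+R@[-.0016,-.0007,.0352], 'pins home target .5177 -.1999; qvel',s['qvel'].round(3))
E
```

```text
clock: 17.05
tcp_pos: [0.5172, -0.1999, 0.0879]
orientation: [0.0, 0.291, 0.957, 0.0]
wrist_force: [0.7, -0.2, -0.1]
finger_gap: 0.0361
grip_force: 60.4
foot [ 0.51817262 -0.20141982  0.05267465] pins home target .5177 -.1999; qvel [-0.    -0.    -0.     0.002  0.002 -0.002]
```

```bash
python3 -m jog '[-0.002,0.007,0,0,0,0,-1, -0.002,0.007,-0.015,0,0,0,-1, -0.002,0.007,-0.03,0,0,0,-1, -0.002,0.007,-0.045,0,0,0,-1, -0.002,0.007,-0.06,0,0,0,-1, -0.002,0.007,-0.07,0,0,0,-1, -0.002,0.007,-0.07,0,0,0,-1]'
```

```text
clock: 17.63
tcp_pos: [0.5167, -0.1983, 0.0733]
orientation: [-0.0, 0.291, 0.957, 0.0]
wrist_force: [-1.2, -0.1, 0.0]
finger_gap: 0.0366
grip_force: 60.5
```

```bash
python3 -m jog '[0,0,-0.015,0,0,0,-1, 0,0,-0.03,0,0,0,-1, 0,0,-0.045,0,0,0,-1, 0,0,-0.06,0,0,0,-1, 0,0,-0.06,0,0,0,-1, 0,0,-0.06,0,0,0,-1]' 80
```

```text
clock: 18.13
tcp_pos: [0.5171, -0.1986, 0.0628]
orientation: [0.001, 0.291, 0.957, -0.0]
wrist_force: [-2.5, 1.4, 9.8]
finger_gap: 0.0364
grip_force: 80.2
```

```bash
python3 -m jog '[0,0,-0.01,0,0,0,-1, 0,0,-0.02,0,0,0,-1, 0,0,-0.02,0,0,0,-1, 0,0,-0.02,0,0,0,-1]'
```

```text
clock: 18.47
tcp_pos: [0.5173, -0.1988, 0.0614]
orientation: [0.001, 0.291, 0.957, -0.0]
wrist_force: [-8.9, 3.0, 27.0]
finger_gap: 0.0359
grip_force: 82.0
```

```bash
python3 -m jog '[0,0,0,0,0,-0.035,-1, 0,0,0,0,0,-0.07,-1, 0,0,0,0,0,-0.105,-1, 0.001,0,0,0,0,-0.14,-1, 0.001,0,0,0,0,-0.175,-1, 0.002,0.001,0,0,0,-0.21,-1, 0.002,0.001,0,0,0,-0.245,-1, 0.002,0.001,0,0,0,-0.245,-1]' 90
python3 - <<'E'
from h import *
im,d,w,s=wrist(); print(s['wrist_force'],s['ft_torque']); T,R=tool(wcloud(w,d),s); f,k,a=lampfit(im,T*1000)
v=R@[np.cos(np.radians(a)),np.sin(np.radians(a)),0]; print('lamp yaw',np.degrees(np.arctan2(v[1],v[0]))); print('axis',s['tcp_pos']+R@np.array([f[0]/1000,f[1]/1000,.0104]))
E
```

```text
clock: 19.13
tcp_pos: [0.5198, -0.1989, 0.0613]
orientation: [0.003, 0.63, 0.776, 0.001]
wrist_force: [-2.3, 3.2, 20.7]
finger_gap: 0.0359
grip_force: 87.6
[-2.27428423  3.19648087 20.74674951] [ 0.66494626  0.26953618 -0.12083241]
flange top z=10.4 slopes 0.017 0.025 n1145
flange centre [-0.4 -0.2] at z 10.4
sink centre -18.0 [-0.1  0.3] 499
sink centre -8.0 [-0.1  0.1] 428
sink centre 2.0 [0. 0.] 342
mark 105 [ 16.  -17.2   9.6] ang in tool deg -45.9
lamp yaw 147.7931897638612
axis [ 0.51973617 -0.19934517  0.05089155]
```

```bash
python3 -m jog '[-0.002,0,0,0,0,-0.035,-1, -0.004,0,0,0,0,-0.07,-1, -0.006,0,0,0,0,-0.105,-1, -0.006,0,0,0,0,-0.14,-1, -0.006,0,0,0,0,-0.175,-1, -0.006,0,0,0,0,-0.21,-1, -0.006,0,0,0,0,-0.245,-1, -0.006,0,0,0,0,-0.258,-1, -0.006,0,0,0,0,-0.258,-1, -0.006,0,0,0,0,-0.258,-1]'
python3 - <<'E'
from h import *
im,d,w,s=wrist(); print(s['wrist_force'],s['ft_torque']); T,R=tool(wcloud(w,d),s); f,k,a=lampfit(im,T*1000); marks(im,w); W=wcloud(w,d)
v=R@[np.cos(np.radians(a)),np.sin(np.radians(a)),0]; print('lamp yaw',np.degrees(np.arctan2(v[1],v[0]))); print('axis',s['tcp_pos']+R@np.array([f[0]/1000,f[1]/1000,.0104]))
print(find(W,(.502,-.126),.075,.09,.03),find(W,(.533,-.273),.075,.09,.03))
cv2.imwrite('pics/w9.png',im[...,::-1])
E
```

```text
clock: 20.02
tcp_pos: [0.5202, -0.1999, 0.0613]
orientation: [0.004, 0.884, 0.467, 0.003]
wrist_force: [2.5, 0.8, 15.8]
finger_gap: 0.0355
grip_force: 88.1
[ 2.53964771  0.79132889 15.80443682] [ 0.14295769 -0.59680202 -0.0278227 ]
flange top z=10.4 slopes 0.020 0.023 n1169
flange centre [-0.3 -0.9] at z 10.4
sink centre -18.0 [ 0.1 -0.1] 486
sink centre -8.0 [ 0.1 -0.4] 402
sink centre 2.0 [ 0.1 -0.5] 325
mark 115 [ 15.9 -17.6   9.6] ang in tool deg -45.9
s2 100 err mm [ 1.1 -0.2]
s1 67 err mm [ 1.2 -0.1]
d1 108 err mm [ 0.3 -1.4]
s4 49 err mm [0.9 0. ]
d2a 94 err mm [ 0.6 -0.1]
mean [ 0.80851754 -0.36045622]
lamp yaw 101.5244324674037
axis [ 0.51938422 -0.19959119  0.05090164]
(2285, array([ 504.7, -124.7,   83. ]), (502.6, -124.8, 12.3)) (328, array([ 533.3, -272.9,   83.6]), (531.4, -271.2, 12.1))
```

View pics/w9.png

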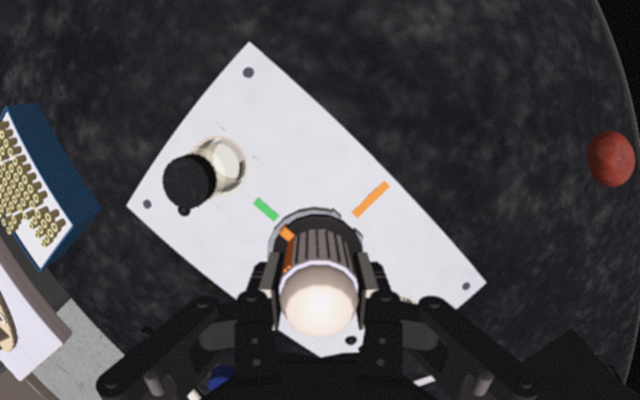

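The orange mark at (287,234) lines up with the green line at (265,209), and the vial stands in its pocket. I'll press slightly more for margin, then hand in.

```bash
python3 -m jog '[-0.004,0,-0.008,0,0,0,-1, -0.004,0,-0.01,0,0,0,-1, -0.004,0,-0.01,0,0,0,-1, -0.004,0,-0.01,0,0,0,-1, -0.004,0,-0.01,0,0,0,-1, -0.004,0,-0.01,0,0,0,-1, -0.004,0,-0.01,0,0,0,-1, -0.004,0,-0.01,0,0,0,-1]'
python3 - <<'E'
from h import *
im,d,w,s=wrist(); print(s['wrist_force']); T,R=tool(wcloud(w,d),s); f,k,a=lampfit(im,T*1000)
print('axis',s['tcp_pos']+R@np.array([f[0]/1000,f[1]/1000,.0104])); v=R@[np.cos(np.radians(a)),np.sin(np.radians(a)),0]; print('lamp yaw',np.degrees(np.arctan2(v[1],v[0])))
E
```

```text
clock: 20.73
tcp_pos: [0.5202, -0.1998, 0.0612]
orientation: [0.005, 0.884, 0.467, 0.004]
wrist_force: [-1.0, 3.7, 26.5]
finger_gap: 0.0361
grip_force: 89.7
[-1.04465225  3.65179778 26.48229625]
flange top z=10.4 slopes 0.020 0.025 n1154
flange centre [-0.3 -0.8] at z 10.4
sink centre -18.0 [ 0.1 -0.1] 495
sink centre -8.0 [ 0.1 -0.4] 404
sink centre 2.0 [ 0.1 -0.5] 339
mark 115 [ 15.9 -17.6   9.7] ang in tool deg -46.0
axis [ 0.51945733 -0.19961515  0.05075677]
lamp yaw 101.70287497415295
```

```bash
python3 -c "
from workcell import env
print(env.hand_in())"
```

```text
the job is handed in; nothing more can be done
None
```

I handed the job in at about 21 s: a vial stands in each pocket, let go, and the lamp is turned to the green lines, pressed flush on the collar and still gripped; the hand-in gave no verdict, and I never went near the timer, beaker or blue cap.

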